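# Latch the curing box and hold a coated bead in it through the port

### The job

First secure the curing box's lid by swinging the turnbutton fully across onto the lid. Then take the round-handled stem from the drying rack by its handle and lower its freshly coated bead through the port in the lid, touching neither the port nor the box, until the bead hangs about halfway between the lid and the box's floor. Finish while still holding the stem there, upright, still and centred in the port; keep the lid shut, and leave the T-handled stem, the bottle and the jar alone.

Things in the scene. Friction and masses are not known exactly. Their poses are not given: they have to be found in the camera images.
- box: Curing box with tinted see-through walls and grey corners, 180 (x) x 140 (y) x 100 mm high, walls and floor 5 mm, fixed. Origin: centre of its underside, on the table; z up, -x is the front with the turnbutton. A flat grey lid 8 mm thick closes it (underside 100 mm, top 108 mm above the table). A ledge at the front, 30 mm deep and 70 mm wide, flush with the lid, carries the turnbutton
- lid (a joint): Hinge of the box's lid along the box's back (+x) edge: 0 = shut, grows as the lid opens upward (rad). It is shut at the start and loose, held by its weight and slight friction
- port (a point): Centre of the upper rim of the port: a round through hole 26 mm in diameter in the middle of the lid, lengthened upward by a black collar 36 mm outside diameter, 20 mm tall. The rim is 128 mm above the table, the bore is 28 mm long and vertical
- turnbutton (a joint): Steel turnbutton, turning about a vertical pivot: 0 = bar along the box's +y, off the lid; turning clockwise seen from above to 1.571 rad (a stop) = bar along the box's +x, across the lid. Starts between 0 and 0.45 and stays where it is left (friction about 0.05 N m)
- pivot (a point): Point on the turnbutton's pivot axis, 127.5 mm above the table (same height as tab), 105 mm in front of the box's centre
- tab (a point): Mid-height of the turnbutton's finger tab: an upright steel post 12 mm in diameter standing on the flat bar (bar 52 mm long, 14 mm wide, 6 mm thick), 44 mm from the pivot axis. Bar top 114.5 mm and post top 137.5 mm above the table; can be pinched from above or pushed
- stem: Round-handled stem, 70 g nominal, hanging upright in the drying rack. Origin: centre of the underside of its aluminium flange (34 mm diameter, 4 mm thick), z up along the stem. Above the flange a round wooden handle 20 mm in diameter with a ball top, up to z = 56 mm; below it a steel rod 8 mm in diameter ending in a white ball-shaped bead
- grip (a point): Grip point on the axis of the round handle, 30 mm above the flange's underside
- bead (a point): Centre of the coated bead, 14 mm in diameter, on the stem's axis 100 mm below the flange's underside
- rack: Plywood drying rack, 190 (x) x 100 (y) x 130 mm high, fixed: base, four corner posts and a top plate, open on all sides. Origin: centre of its underside; z up. Its top plate (10 mm thick) has three 22 mm holes at x = -50, 0 and 50 mm on its centre line; the stems hang by their flanges in the two outer holes, either way round, the middle one is empty
- t_stem: The other stem, not to be moved: like the first but with a square flange (32 mm) and a square 18 mm handle with a crossbar 56 mm long on top (top 52 mm above its origin, the flange underside), a small cube at the lower end
- paint_bottle: Bystander: blue paint bottle, 34 mm diameter, 75 mm tall, origin at the centre of its underside
- jar: Bystander: glass jar with white cap, 60 mm diameter, 70 mm tall, origin at the centre of its underside
Not all that is in view belongs to the job. Leave any red look-alike of the stem alone.

How it is judged:
By the outcome, as a careful person would: the job done as asked, in the order asked, and still so for the second after the job is handed in, while the arm keeps its last pose, push and grip.
It also fails if it takes over 64 s, if anything falls off the work surface, if the arm or the gripper's body presses on something with over 40 N, if the wrist force passes 120 N, or if a joint passes its speed limit or range.

### The arm

A 7-joint arm with a two-finger parallel gripper is mounted at the origin on the work surface. World frame = base frame: x ahead of the robot, y to its left, z up, the work surface at z = 0. Lengths are in m, angles in rad, forces in N, time in s.
With the tool pointing down it reaches from about 0.4 to 0.85 m from the base axis. Payload 4.5 kg.
Tool frame: the origin (TCP) lies midway between the tips of the shut fingers; the grasp point (between the pads) lies 19 mm behind it; z points along the fingers, y is the line along which they close (so a half turn about z gives the same grasp; the last joint's range is limited). The gripper opens to 88 mm and grips with 3 to 60 N. Pads are 18 mm wide; open, the fingers measure 123 mm over their backs; the gripper's body (75 mm by 187 mm) begins 45 mm behind the grasp point.
Start: joints at [1.179, 0.689, -0.195, 1.565, 0.157, 0.902, -0.215], TCP at [0.258, -0.569, 0.239] pointing down, gripper open.
Joint ranges: [-3.01, 3.01], [-0.46, 2.08], [-1.47, 1.51], [0.13, 2.56], [-1, 4.14], [0.04, 2.09], [-2.66, 2.66]. Speed limits (rad/s): [2.57, 2.57, 3.14, 3.14, 3.14, 3.14, 3.14].

### API

Orientations are given as a unit quaternion [x, y, z, w].
In Python, from plant import * gives the robot as it stands.
- The arm moves only by the tool send_rows, never from a script. Its argument "targets" is a list of rows, each a list of 2 entries, a list of its own where there are three numbers: the shift along the tool's x, y, z in units of 0.3 m (1.0 is 0.3 m), then the turn, a rotation vector about the tool's x, y, z in units of pi rad (1.0 is pi rad). A call has 1 to 12 rows; each row is the pose to reach, as a shift and turn from the pose commanded when the call began, along the tool's axes at that moment, turning the shorter way round; what a row does not reach only later rows make up. A row lasts 1/8 s, in which the tool goes at most 62.5 mm and 10.7 degrees, less where a joint would pass 70% of its speed; a pose out of reach is approached as far as the arm can. A call with a number of a shift or a turn outside -1 to 1 is refused whole. A call with a gripper value outside its range is refused whole. "fingers" is the opening, from 0 (shut) to 1 (fully open), set as the call begins (left out, the last holds). The fingers move at their own pace and stop on an object; "newtons" is the grip in N (left out, the last holds). Time passes only in rows, so rows that repeat a pose let the fingers close. It gives the time, the measured TCP pose, the force, the opening and the grip force at its end, in the units of the state.
- get_state(): the state, without advancing time (a new reading comes with each control period).
- snapshot(name): name is "side" or "top" or "wrist"; returns a dict with "img" (480x640x3 uint8, blue, green, red), "fx", "fy", "cx", "cy" (pixels), "cam_to_world" (4x4, takes a point from camera to world coordinates); the wrist camera has in their place "T_tool_cam" (4x4, takes a point from camera to tool coordinates, whose origin is the TCP and whose axes are the flange's). Camera axes: x right, y down, z forward; pixel columns grow to the right and rows downward; lengths in m; the calibration is good to about 2 mm. A picture is of the moment at which its call begins: read the wrist's pose just before it. There is no depth.
- finish_job(): hands the job in; it is judged then, once.
The state is a dict: "clock": time; "q": joint angles; "qd": joint speeds; "joint_torque": joint torques, N m; "tool_pos": TCP position; "eef_rot": TCP orientation; "contact_force": force on the tool from outside, world axes, zero at the start; "moment": the same for the moment, N m; "opening": opening from 0.0 (shut) to 1.0 (fully open); "finger_force": force on a finger pad.
Only numpy, scipy, OpenCV 4.12 (cv2) and the standard library are available. Lean on these libraries where they do the work, as an engineer would, in place of code of your own. Each camera call takes 0.05 s, during which the arm holds its last target. There are 200 camera calls.

## Working session

There is one attempt and no reset: what is moved stays moved. The work goes in short steps, Python scripts to look and compute and a tool call to move; the robot and the scene stay as the last step left them, time stands still between calls to the robot, and variables do not carry over. Pictures are saved under pics/ and viewed, at most 12 in all, crops included, and the job is handed in when it is done.

Besides the shell and the picture viewer there is one more tool, called after "Emit:" by a JSON object that holds its "name" and its "arguments". send_rows: Moves the arm, as the interface text tells. Its arguments: {"type":"object","properties":{"targets":{"type":"array"},"fingers":{"type":"number"},"newtons":{"type":"number"}},"required":["targets"]}

```bash
mkdir -p pics; ls; python3 - <<'E'
from plant import *
import cv2,pickle
d={}
for n in("side","top","wrist"):
    s=snapshot(n);d[n]=s;cv2.imwrite(f"pics/{n}0.png",s["img"])
    print(n,s["fx"],s["fy"],s["cx"],s["cy"]);print(s.get("cam_to_world",s.get("T_tool_cam")))
pickle.dump(d,open("s0.pkl","wb"))
print(get_state())
E
```

```text
pics
side 586.2142291204575 586.2142291204575 308.89369159804727 240.45502260945432
[[ 0.99769603 -0.05477911  0.0400235   0.53771871]
 [-0.06768053 -0.76289061  0.64297531 -0.84042213]
 [-0.00468806 -0.64420273 -0.76484042  1.10014698]
 [ 0.          0.          0.          1.        ]]
top 493.4706571221347 493.4706571221347 320.12112526590266 247.19938173787648
[[-0.01989001 -0.99404235  0.10716435  0.43392909]
 [-0.99947163  0.01701293 -0.02769517  0.02392902]
 [ 0.025707   -0.10765858 -0.99385551  1.33819626]
 [ 0.          0.          0.          1.        ]]
wrist 358.5138997320543 358.5138997320543 315.8837609297309 242.97279019465336
[[ 1.10921146e-04 -9.50928026e-01 -3.09412147e-01  8.15278476e-02]
 [ 9.99999899e-01 -2.90214316e-05  4.47682579e-04 -6.85287724e-05]
 [-4.34693494e-04 -3.09412165e-01  9.50927927e-01 -1.45598942e-01]
 [ 0.00000000e+00  0.00000000e+00  0.00000000e+00  1.00000000e+00]]
{'clock': 0.15, 'q': array([ 1.17880645,  0.68975715, -0.19451852,  1.5661063 ,  0.15731901,
        0.90247413, -0.21509897]), 'qd': array([-0.00027306, -0.0021249 , -0.00031488, -0.00615741, -0.00063423,
       -0.0002108 , -0.00249373]), 'joint_torque': array([-1.41262037e-03, -5.27857339e+01, -1.26845911e+00, -1.53585541e+01,
       -5.24755439e-02,  3.88843167e-03,  1.15575817e-04]), 'tool_pos': array([ 0.25791456, -0.56878305,  0.23811505]), 'eef_rot': array([ 9.77415563e-01,  2.11325244e-01, -2.01420846e-04, -6.46603105e-04]), 'contact_force': array([ 0.74057031, -0.3500184 ,  0.86881109]), 'moment': array([-0.0548384 , -0.02647866, -0.01539797]), 'finger_force': 0.0, 'opening': 1.0024113434425301}
```

View pics/side0.png

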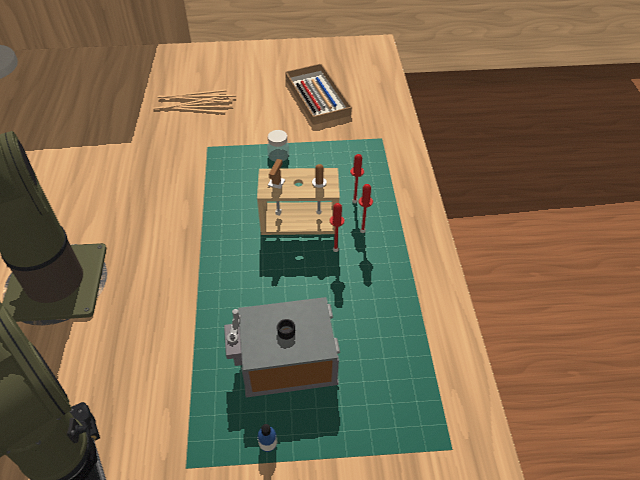

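View pics/top0.png

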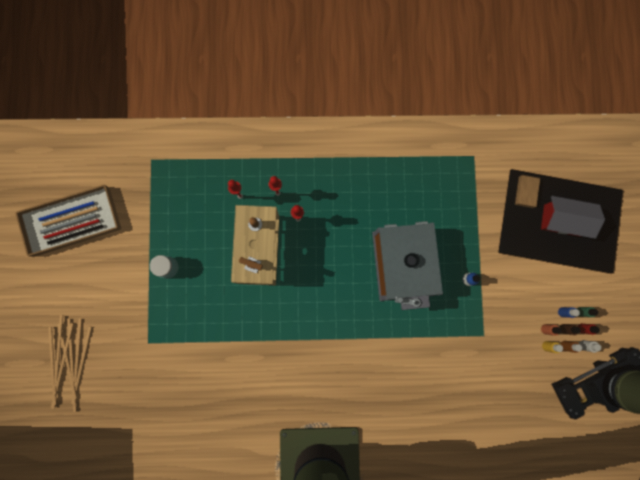

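The side view shows the box's port at about (286,329), the turnbutton at (235,325), the round-handled stem at (319,178), the T stem at (276,175) and three red look-alikes to the right. In the top view the port is at (413,260), the turnbutton at (408,301) and the round stem at (254,224). I'll enlarge these areas.

```bash
python3 - <<'E'
import cv2,pickle,numpy as np
d=pickle.load(open("s0.pkl","rb"))
def c(n,x,y,w=100,h=75):
    return cv2.resize(d[n]["img"][y:y+h,x:x+w],(400,300),interpolation=cv2.INTER_CUBIC)
m=np.vstack([np.hstack([c("side",220,290),c("side",250,155)]),np.hstack([c("top",365,240),c("top",220,205)])])
m=np.clip(m.astype(float)*1.3,0,255).astype(np.uint8)
cv2.imwrite("pics/m0.png",m)
E
```

```text
(no output)
```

View pics/m0.png

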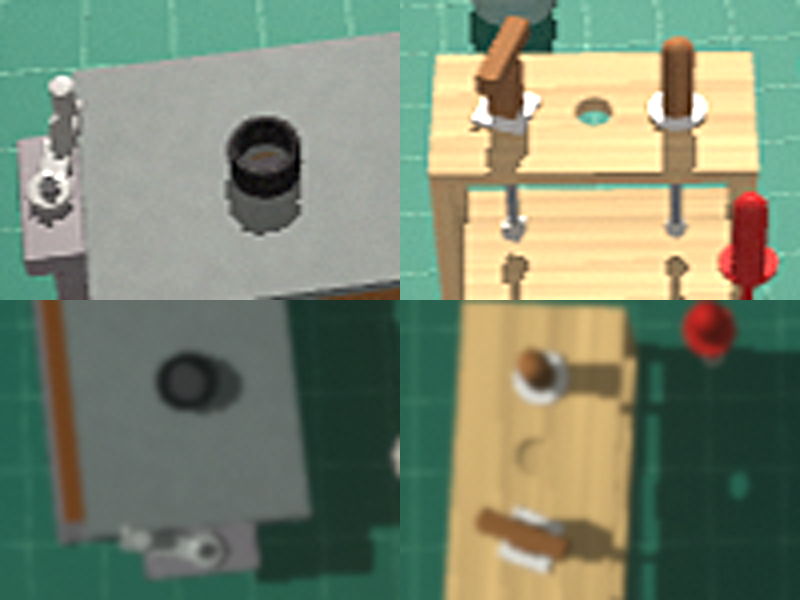

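Crops show (full-image pixels): side view tab top (235.5,311.5), pivot (232,337), port rim (286,327.5), stem ball top (319.5,166), flange (319.5,182). In the top view: port (411.8,260.3), pivot (416.3,302.3), tab (398.3,299.5), stem flange (255,224).

```bash
cat > h.py <<'E'
import numpy as np, cv2
from scipy.spatial.transform import Rotation as R
def ray(s,p,T=None):
    T=s["cam_to_world"] if T is None else T
    d=T[:3,:3]@np.array([(p[0]-s["cx"])/s["fx"],(p[1]-s["cy"])/s["fy"],1]);return T[:3,3],d/np.linalg.norm(d)
def plane(r,z): o,d=r; return o+d*(z-o[2])/d[2]
def tri(rs):
    A=np.zeros((3,3));b=np.zeros(3)
    for o,d in rs: P=np.eye(3)-np.outer(d,d);A+=P;b+=P@o
    x=np.linalg.solve(A,b);return x,[np.linalg.norm((np.eye(3)-np.outer(d,d))@(x-o)) for o,d in rs]
def wT(st,s):
    T=np.eye(4);T[:3,:3]=R.from_quat(st["eef_rot"]).as_matrix();T[:3,3]=st["tool_pos"];return T@s["T_tool_cam"]
def move(st,p,x_dir=None):
    """shift (0.3m units) & turn (pi units) for TCP p, pointing down with tool x at world yaw x_dir"""
    r=R.from_quat(st["eef_rot"]);sh=r.inv().apply(np.array(p)-st["tool_pos"])/.3
    if x_dir is None: t=np.zeros(3)
    else:
        c,s=np.cos(x_dir),np.sin(x_dir);t=(r.inv()*R.from_matrix(np.array([[c,s,0],[s,-c,0],[0,0,-1]]))).as_rotvec()/np.pi
    return sh.round(3),t.round(3)
E
python3 - <<'E'
from h import *; import pickle
np.set_printoptions(precision=4,suppress=True)
d=pickle.load(open("s0.pkl","rb"));S,T=d["side"],d["top"]
for n,a,b,z in [("port",(286,327.5),(411.75,260.25),.128),("pivot",(232,337),(416.25,302.25),.118),("tab",(235.5,311.5),(398.25,299.5),.1375),("ball",(319.5,166.3),(254.25,221.5),.183),("flange",(319.5,182),(255,224),.134)]:
    print(n,*tri([ray(S,a),ray(T,b)]),plane(ray(S,a),z),plane(ray(T,b),z))
# lid corners (side crop)
c=[(239,308),(326,299),(337,361)]
for p in c: print(plane(ray(S,p),.108))
st=__import__("plant").get_state(); r=R.from_quat(st["eef_rot"]).as_matrix();print(r)
E
```

```text
port [ 0.529  -0.2365  0.124 ] [np.float64(0.0006482694252995369), np.float64(0.0006482694252998169)] [ 0.5297 -0.2389  0.128 ] [ 0.5281 -0.2357  0.128 ]
pivot [ 0.4247 -0.2453  0.1159] [np.float64(6.930650233423162e-05), np.float64(6.93065023343271e-05)] [ 0.425  -0.2466  0.118 ] [ 0.4247 -0.2449  0.118 ]
tab [ 0.4324 -0.1979  0.1319] [np.float64(9.980836611388638e-05), np.float64(9.98083661138691e-05)] [ 0.4331 -0.2016  0.1375] [ 0.4323 -0.1969  0.1375]
ball [0.6231 0.1458 0.1868] [np.float64(0.0015178186201719886), np.float64(0.0015178186201721651)] [0.625  0.1503 0.183 ] [0.6222 0.146  0.183 ]
flange [0.6247 0.1495 0.1337] [np.float64(0.000701423867596684), np.float64(0.0007014238675966335)] [0.6253 0.1494 0.134 ] [0.6239 0.1494 0.134 ]
[ 0.4369 -0.1741  0.108 ]
[ 0.6139 -0.1647  0.108 ]
[ 0.6224 -0.3067  0.108 ]
[[ 0.9107  0.4131 -0.0007]
 [ 0.4131 -0.9107  0.0012]
 [-0.0001 -0.0013 -1.    ]]
```

```bash
python3 - <<'E'
from h import *; from plant import *
st=get_state(); print(move(st,(.46,-.22,.27),.06))
E
```

```text
(array([ 1.094, -0.781, -0.105]), array([-0.   ,  0.   ,  0.116]))
```

Emit:
{"name": "send_rows", "arguments": {"targets": [[[0.1,-0.08,-0.02],[0,0,0.02]],[[0.25,-0.2,-0.04],[0,0,0.04]],[[0.4,-0.31,-0.05],[0,0,0.06]],[[0.55,-0.42,-0.07],[0,0,0.08]],[[0.7,-0.54,-0.09],[0,0,0.1]],[[0.85,-0.66,-0.1],[0,0,0.116]],[[0.95,-0.74,-0.1],[0,0,0.116]],[[1.0,-0.78,-0.1],[0,0,0.116]],[[1.0,-0.78,-0.1],[0,0,0.116]],[[1.0,-0.78,-0.1],[0,0,0.116]]], "fingers": 0.4, "newtons": 15}}

```text
clock: 1.4
tool_pos: [0.434, -0.2333, 0.2686]
eef_rot: [1.0, 0.03, -0.0, 0.0]
contact_force: [-0.0, -1.0, -0.4]
opening: 0.399
finger_force: 0.0
```

```bash
python3 - <<'E'
from h import *; from plant import *; import pickle
st=get_state(); s=snapshot("wrist"); pickle.dump((st,s),open("w1.pkl","wb")); cv2.imwrite("pics/w1.png",s["img"])
print(st["tool_pos"],st["contact_force"],st["opening"])
E
```

```text
[ 0.43401212 -0.23329463  0.26861662] [-0.00277446 -0.99971984 -0.37713568] 0.39901376265405675
```

View pics/w1.png

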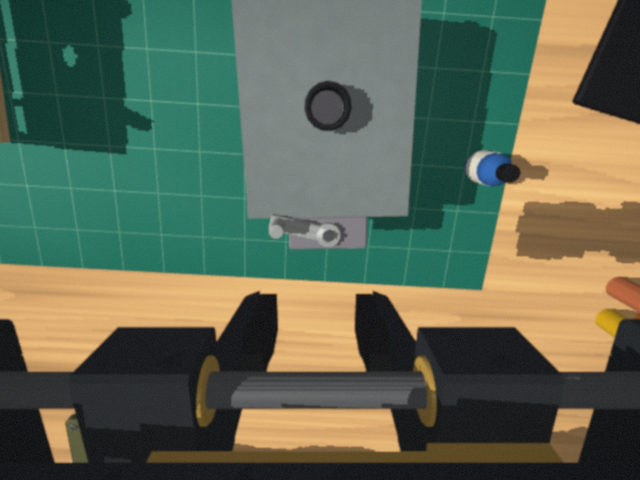

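The wrist view shows the port rim at about (328,105), the pivot at (329,236) and the tab near (276,228). I'll fit the port and lid edges and enlarge the button.

```bash
python3 - <<'E'
from h import *; import pickle
np.set_printoptions(precision=4,suppress=True)
st,s=pickle.load(open("w1.pkl","rb"));im=s["img"];T=wT(st,s)
g=im.max(2)
m=(g<45).astype(np.uint8); m[:75]=0;m[140:]=0;m[:,:295]=0;m[:,362:]=0
c=max(cv2.findContours(m,0,1)[0],key=cv2.contourArea);e=cv2.fitEllipse(c);print(e,plane(ray(s,e[0],T),.128))
d=pickle.load(open("s0.pkl","rb"));
for n,p in(("side",(286,327.5)),("top",(411.75,260.25))): print(n,tri([ray(d[n],p),ray(s,e[0],T)]))
# lid edges left/right
hsv=cv2.cvtColor(im,cv2.COLOR_BGR2HSV)
L=[];Rr=[]
for y in range(20,200,5):
    row=(hsv[y,:,1]<45)&(g[y]>70); xs=np.where(row[230:425])[0]+230
    L.append(plane(ray(s,(xs[0],y),T),.108)[:2]);Rr.append(plane(ray(s,(xs[-1],y),T),.108)[:2])
for q in(L,Rr): print(cv2.fitLine(np.array(q,np.float32),cv2.DIST_HUBER,0,.001,.001).ravel())
z=cv2.resize(im[205:255,255:375],None,fx=6,fy=6,interpolation=cv2.INTER_CUBIC);cv2.imwrite("pics/z1.png",z)
E
```

```text
((328.45867919921875, 105.83450317382812), (43.280120849609375, 46.92734909057617), 4.191201686859131) [ 0.5303 -0.2367  0.128 ]
side (array([ 0.5301, -0.2368,  0.1247]), [np.float64(0.00038843259460234), np.float64(0.00038843259460233506)])
top (array([ 0.5296, -0.237 ,  0.1213]), [np.float64(0.0010262387151106962), np.float64(0.001026238715110706)])
[ 0.997   0.0776  0.5242 -0.1673]
[ 0.9972  0.0754  0.5369 -0.3054]
```

View pics/z1.png

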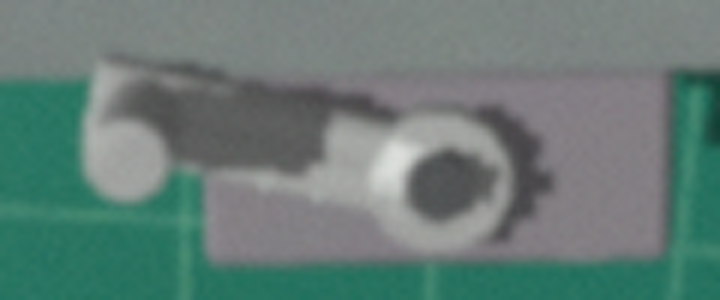

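The enlargement shows the tab's top disc at (276,231.7) and the pivot cap at about (329.5,235) in the full picture.

```bash
python3 - <<'E'
from h import *; from plant import *; import pickle
np.set_printoptions(precision=4,suppress=True)
st,s=pickle.load(open("w1.pkl","rb"));T=wT(st,s);d=pickle.load(open("s0.pkl","rb"))
tb=plane(ray(s,(276,231.7),T),.1375);print(tb,tri([ray(s,(276,231.7),T),ray(d["side"],(235.5,311.5)),ray(d["top"],(398.25,299.5))]))
pv=plane(ray(s,(329.5,235),T),.118);print("pv",pv)
yaw=.0765;port=np.array([.530,-.2367]);pc=port-.105*np.array([np.cos(yaw),np.sin(yaw)]);print(pc)
v=tb[:2]-pc;a=np.arctan2(v[1],v[0]);print(a,np.linalg.norm(v),"q",yaw+np.pi/2-a)
tab=pc+.044*np.array([np.cos(a),np.sin(a)])
st=get_state();print(tab,move(st,[*tab,.165],a),move(st,[*tab,.1205],a))
E
```

```text
[ 0.433  -0.201   0.1375] (array([ 0.4322, -0.199 ,  0.1328]), [np.float64(0.001682790672286333), np.float64(0.0006198322827658393), np.float64(0.0012312835748309109)])
pv [ 0.4269 -0.2453  0.118 ]
[ 0.4253 -0.2447]
1.3975144357787717 0.04437350408583658 q 0.2497818910161249
[ 0.4329 -0.2014] (array([ 0.003, -0.108,  0.345]), array([ 0.   ,  0.   , -0.426])) (array([ 0.003, -0.108,  0.494]), array([ 0.   ,  0.   , -0.426]))
```

Emit:
{"name": "send_rows", "arguments": {"targets": [[[0.003,-0.05,0.04],[0,0,-0.05]],[[0.003,-0.108,0.08],[0,0,-0.1]],[[0.003,-0.108,0.13],[0,0,-0.16]],[[0.003,-0.108,0.18],[0,0,-0.22]],[[0.003,-0.108,0.22],[0,0,-0.28]],[[0.003,-0.108,0.26],[0,0,-0.34]],[[0.003,-0.108,0.3],[0,0,-0.39]],[[0.003,-0.108,0.33],[0,0,-0.426]],[[0.003,-0.108,0.345],[0,0,-0.426]],[[0.003,-0.108,0.4],[0,0,-0.426]],[[0.003,-0.108,0.46],[0,0,-0.426]],[[0.003,-0.108,0.494],[0,0,-0.426]]]}}

```text
clock: 2.95
tool_pos: [0.4333, -0.2005, 0.12]
eef_rot: [0.766, 0.643, -0.0, 0.0]
contact_force: [-0.2, -0.1, 0.4]
opening: 0.399
finger_force: 0.0
```

Emit:
{"name": "send_rows", "arguments": {"targets": [[[0,0,0],[0,0,0]],[[0,0,0],[0,0,0]],[[0,0,0],[0,0,0]],[[0,0,0],[0,0,0]],[[0,0,0],[0,0,0]],[[0,0,0],[0,0,0]]], "fingers": 0, "newtons": 15}}

```text
clock: 3.7
tool_pos: [0.4337, -0.1998, 0.1208]
eef_rot: [0.765, 0.644, 0.0, 0.0]
contact_force: [-0.7, 0.9, 6.4]
opening: 0.129
finger_force: 15.0
```

```bash
python3 - <<'E'
from h import *; from plant import *
np.set_printoptions(precision=4,suppress=True)
st=get_state();print(st["tool_pos"],R.from_quat(st["eef_rot"]).as_matrix()[:,0],st["opening"]*88,st["finger_force"],st["contact_force"])
pc=np.array([.4253,-.2447]);v=st["tool_pos"][:2]-pc;a0=np.arctan2(v[1],v[0]);print(a0,np.linalg.norm(v))
r=R.from_quat(st["eef_rot"])
end=.0765-.03
for a in np.linspace(a0,end,11)[1:]:
    p=[*(pc+.044*np.array([np.cos(a),np.sin(a)])),st["tool_pos"][2]]
    print(move(st,p,a))
E
```

```text
[ 0.4337 -0.1998  0.1208] [ 0.1702  0.9854 -0.0002] 11.320734962253146 15.000844448804855 [-0.7028  0.8509  6.357 ]
1.3858518080271394 0.04568224555056554
(array([-0.007,  0.019,  0.   ]), array([0.   , 0.   , 0.047]))
(array([-0.011,  0.039,  0.   ]), array([0.  , 0.  , 0.09]))
(array([-0.018,  0.057,  0.   ]), array([0.   , 0.   , 0.132]))
(array([-0.027,  0.075,  0.   ]), array([0.   , 0.   , 0.175]))
(array([-0.039,  0.091,  0.   ]), array([0.   , 0.   , 0.218]))
(array([-0.052,  0.105,  0.   ]), array([0.  , 0.  , 0.26]))
(array([-0.067,  0.117,  0.   ]), array([0.   , 0.   , 0.303]))
(array([-0.084,  0.128,  0.   ]), array([0.   , 0.   , 0.345]))
(array([-0.102,  0.136,  0.   ]), array([ 0.   , -0.   ,  0.388]))
(array([-0.121,  0.141,  0.   ]), array([ 0.   , -0.   ,  0.431]))
```

Emit:
{"name": "send_rows", "arguments": {"targets": [[[-0.006,0.02,-0.005],[0,0,0.047]],[[-0.011,0.039,-0.005],[0,0,0.09]],[[-0.018,0.057,-0.005],[0,0,0.132]],[[-0.027,0.075,-0.005],[0,0,0.175]],[[-0.039,0.091,-0.005],[0,0,0.218]],[[-0.052,0.105,-0.005],[0,0,0.26]],[[-0.067,0.117,-0.005],[0,0,0.303]],[[-0.084,0.128,-0.005],[0,0,0.345]],[[-0.102,0.136,-0.005],[0,0,0.388]],[[-0.121,0.143,-0.005],[0,0,0.431]],[[-0.121,0.145,-0.005],[0,0,0.431]],[[-0.121,0.145,-0.005],[0,0,0.431]]]}}

```text
clock: 5.2
tool_pos: [0.4698, -0.2413, 0.1213]
eef_rot: [1.0, 0.024, -0.001, -0.001]
contact_force: [-0.5, 4.8, -5.7]
opening: 0.132
finger_force: 15.0
```

```bash
python3 - <<'E'
from h import *; from plant import *
np.set_printoptions(precision=4,suppress=True)
st=get_state();print(st["tool_pos"],R.from_quat(st["eef_rot"]).as_matrix()[:,0],st["opening"]*88,st["finger_force"],st["contact_force"],st["moment"])
pc=np.array([.4253,-.2447]);v=st["tool_pos"][:2]-pc;a0=np.arctan2(v[1],v[0]);print(.0765+np.pi/2-a0,np.linalg.norm(v))
E
```

```text
[ 0.4698 -0.2413  0.1213] [ 0.9988  0.0482 -0.0018] 11.601251639865252 14.999321401119232 [-0.5088  4.7934 -5.7323] [ 0.9808 -0.0079 -0.0084]
1.5705008383860741 0.04463600290493008
```

At the stop (1.570 rad, 4.8 N back-push). I'll release and lift, then go toward the rack with the camera.

Emit:
{"name": "send_rows", "arguments": {"targets": [[[0,0,0],[0,0,0]],[[0,0,0],[0,0,0]],[[0,0,0],[0,0,0]],[[0,0,0],[0,0,0]],[[0,0,-0.03],[0,0,0]],[[0,0,-0.1],[0,0,0]],[[0,0,-0.25],[0,0,0]],[[0,0,-0.4],[0,0,0]],[[0,0,-0.53],[0,0,0]],[[0,0,-0.53],[0,0,0]],[[0,0,-0.53],[0,0,0]]], "fingers": 0.4}}

```text
clock: 6.58
tool_pos: [0.4698, -0.2427, 0.2808]
eef_rot: [1.0, 0.023, -0.0, -0.0]
contact_force: [0.0, 0.4, -0.7]
opening: 0.402
finger_force: 0.0
```

```bash
python3 - <<'E'
from h import *; from plant import *; import pickle
np.set_printoptions(precision=4,suppress=True)
st=get_state();s=snapshot("wrist");pickle.dump((st,s),open("w2.pkl","wb"));cv2.imwrite("pics/w2.png",s["img"])
print(st["tool_pos"],st["opening"],move(st,(.57,.06,.29),0),move(st,(.57,.13,.29),0))
E
```

```text
[ 0.4698 -0.2427  0.2808] 0.40190187508682335 (array([ 0.38 , -0.993, -0.031]), array([-0.   ,  0.   ,  0.015])) (array([ 0.39 , -1.226, -0.03 ]), array([-0.   ,  0.   ,  0.015]))
```

View pics/w2.png

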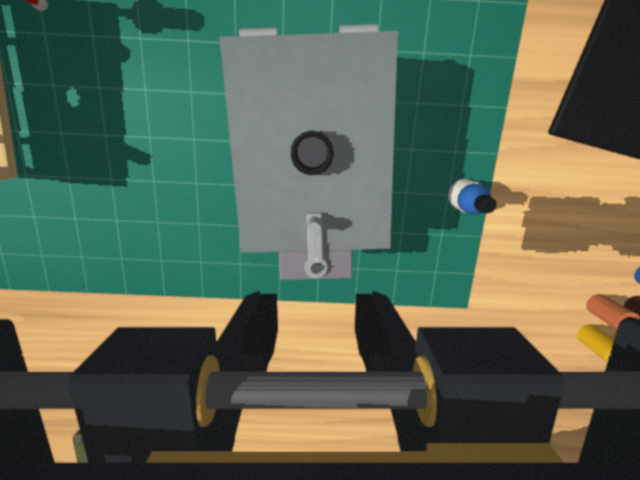

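The button (pivot (316,268), tab (314,220)) lies straight across the lid, with the port at (312,152). On to the rack.

Emit:
{"name": "send_rows", "arguments": {"targets": [[[0.03,-0.06,-0.01],[0,0,0.01]],[[0.08,-0.2,-0.03],[0,0,0.015]],[[0.15,-0.37,-0.03],[0,0,0.015]],[[0.22,-0.55,-0.03],[0,0,0.015]],[[0.29,-0.73,-0.03],[0,0,0.015]],[[0.34,-0.88,-0.03],[0,0,0.015]],[[0.37,-0.96,-0.03],[0,0,0.015]],[[0.38,-0.99,-0.03],[0,0,0.015]],[[0.38,-0.99,-0.03],[0,0,0.015]],[[0.38,-0.99,-0.03],[0,0,0.015]]]}}

```text
clock: 7.88
tool_pos: [0.5702, 0.0569, 0.2897]
eef_rot: [1.0, -0.002, -0.0, 0.001]
contact_force: [0.6, -1.2, 0.1]
opening: 0.401
finger_force: 0.0
```

```bash
python3 - <<'E'
from plant import *; import pickle
st=get_state();s=snapshot("wrist");pickle.dump((st,s),open("w3.pkl","wb"));print(st["tool_pos"])
E
```

```text
[0.57023133 0.0568529  0.28973691]
```

Emit:
{"name": "send_rows", "arguments": {"targets": [[[0.02,-0.08,0],[0,0,0]],[[0.05,-0.2,0],[0,0,0]],[[0.05,-0.28,0],[0,0,0]],[[0.05,-0.3,0],[0,0,0]],[[0.05,-0.3,0],[0,0,0]],[[0.05,-0.3,0],[0,0,0]]]}}

```text
clock: 8.68
tool_pos: [0.586, 0.1468, 0.2901]
eef_rot: [1.0, -0.002, 0.0, 0.001]
contact_force: [-0.8, 0.4, 1.2]
opening: 0.4
finger_force: 0.0
```

```bash
python3 - <<'E'
from plant import *; import pickle,cv2,numpy as np
st=get_state();s=snapshot("wrist");pickle.dump((st,s),open("w4.pkl","wb"));print(st["tool_pos"])
_,a=pickle.load(open("w3.pkl","rb"))
cv2.imwrite("pics/w34.png",np.vstack([cv2.resize(x["img"][:290],None,fx=1,fy=1) for x in(a,s)]))
E
```

```text
[0.58595061 0.14676946 0.29013135]
```

View pics/w34.png

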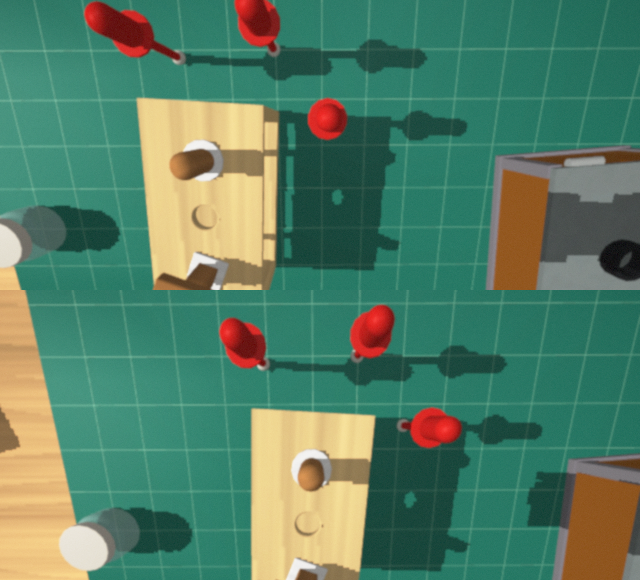

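The upper picture has the round stem's flange at about (205,160) with the handle leaning left. In the lower one the flange is at (311,178) and the handle is almost end-on. A red look-alike is near (327,118)/(445,139).

```bash
python3 - <<'E'
from h import *; import pickle
np.set_printoptions(precision=4,suppress=True)
W=[pickle.load(open(f,"rb")) for f in("w3.pkl","w4.pkl")]
fl=[];bt=[];hd=[]
for (st,s),roi in zip(W,[(165,130,235,190),(280,155,345,210)]):
    im=s["img"];T=wT(st,s);x0,y0,x1,y1=roi
    hsv=cv2.cvtColor(im,cv2.COLOR_BGR2HSV)[y0:y1,x0:x1]
    white=((hsv[...,1]<40)&(hsv[...,2]>150)).astype(np.uint8)
    pts=cv2.findNonZero(white)+np.array([x0,y0]);hull=cv2.convexHull(pts)
    # hull to plane z=.134, min circle
    P=np.array([plane(ray(s,p,T),.134)[:2] for p in hull[:,0]+0.0],np.float32)*1000
    print("flange",cv2.minEnclosingCircle(P),cv2.minEnclosingCircle(hull))
    fl.append(ray(s,cv2.minEnclosingCircle(hull)[0],T))
    br=((hsv[...,0]<20)&(hsv[...,1]>110)&(hsv[...,2]<175)&(hsv[...,2]>40)).astype(np.uint8)
    br=cv2.morphologyEx(br,cv2.MORPH_OPEN,np.ones((3,3)));n,l,stt,c=cv2.connectedComponentsWithStats(br)
    i=1+np.argmax(stt[1:,4]);print("brown",stt[i]+[x0,y0,0,0,0],c[i]+[x0,y0])
print("flange tri",tri(fl))
E
```

```text
flange ((625.455322265625, 149.95828247070312), 16.821054458618164) ((202.1885223388672, 160.1885223388672), 21.665334701538086)
brown [176 150  37  30 785] [193.8828 163.1185]
flange ((625.7191162109375, 150.81283569335938), 16.822486877441406) ((311.1060485839844, 178.5), 20.16204261779785)
brown [302 169  21  32 390] [314.1769 182.8872]
flange tri (array([0.6255, 0.1508, 0.1318]), [np.float64(0.00019536008448061036), np.float64(0.0001953600844804503)])
```

```bash
python3 - <<'E'
from h import *; from plant import *; import pickle
for f in("w3.pkl","w4.pkl"):
    st,s=pickle.load(open(f,"rb"));T=np.linalg.inv(wT(st,s))
    for z in(.134,.176): p=T@[.6256,.1504,z,1];print(f,z,s["fx"]*p[0]/p[2]+s["cx"],s["fy"]*p[1]/p[2]+s["cy"],s["fx"]*.010/p[2])
st=get_state();print(move(st,(.6256,.1504,.2),0),move(st,(.6256,.1504,.1415),0))
E
```

```text
w3.pkl 0.134 201.90489691232952 160.02747223698827 12.175693977106304
w3.pkl 0.176 184.15060412021808 165.3549483260888 14.085894383680344
w4.pkl 0.134 311.5521663105505 178.94169991893 11.955905350194747
w4.pkl 0.176 311.00751442041576 187.00110388501238 13.79331079816202
(array([ 0.132, -0.012,  0.3  ]), array([ 0.   , -0.   , -0.001])) (array([ 0.132, -0.012,  0.495]), array([ 0.   , -0.   , -0.001]))
```

Emit:
{"name": "send_rows", "arguments": {"targets": [[[0.08,-0.01,0.05],[0,0,0]],[[0.132,-0.012,0.12],[0,0,0]],[[0.132,-0.012,0.21],[0,0,0]],[[0.132,-0.012,0.28],[0,0,0]],[[0.132,-0.012,0.35],[0,0,0]],[[0.132,-0.012,0.42],[0,0,0]],[[0.132,-0.012,0.47],[0,0,0]],[[0.132,-0.012,0.495],[0,0,0]],[[0.132,-0.012,0.495],[0,0,0]],[[0.132,-0.012,0.495],[0,0,0]]], "fingers": 0.5}}

```text
clock: 9.98
tool_pos: [0.626, 0.1525, 0.1423]
eef_rot: [1.0, -0.001, 0.001, -0.0]
contact_force: [0.0, -0.1, 0.5]
opening: 0.501
finger_force: 0.0
```

```bash
python3 - <<'E'
from h import *; from plant import *; import pickle
st=get_state();s=snapshot("wrist");pickle.dump((st,s),open("w5.pkl","wb"));print(st["tool_pos"],R.from_quat(st["eef_rot"]).as_matrix()[:,2],st["contact_force"],move(st,(.6256,.1504,.1415),0))
z=cv2.resize(s["img"][130:390,160:480],None,fx=2,fy=2);cv2.imwrite("pics/w5.png",z)
E
```

```text
[0.62596178 0.15253036 0.14226189] [ 1.46092198e-03  2.88466673e-04 -9.99998891e-01] [ 0.02547159 -0.10396085  0.54246688] (array([-0.001,  0.007,  0.003]), array([-0., -0., -0.]))
```

View pics/w5.png

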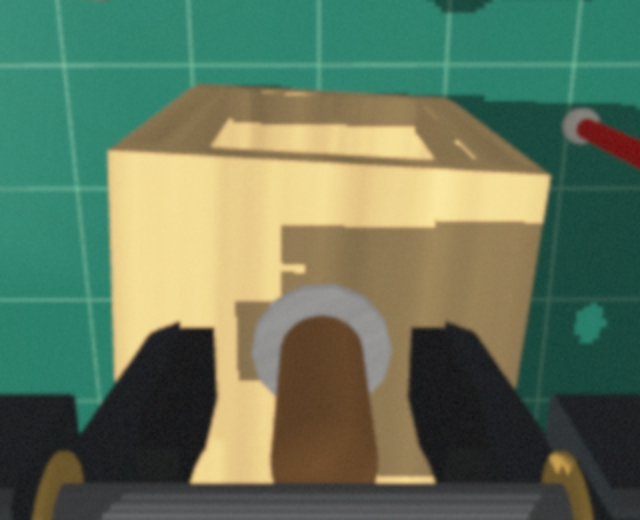

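The handle stands between the fingers, about 2 mm off toward the right finger. I'll recentre, then close.

Emit:
{"name": "send_rows", "arguments": {"targets": [[[0,0.007,0.002],[0,0,0]],[[0,0.007,0.002],[0,0,0]],[[0,0.007,0.002],[0,0,0]]]}}

```text
clock: 10.4
tool_pos: [0.6254, 0.1503, 0.141]
eef_rot: [1.0, -0.001, 0.0, -0.0]
contact_force: [0.1, -0.5, 1.0]
opening: 0.497
finger_force: 0.0
```

Emit:
{"name": "send_rows", "arguments": {"targets": [[[0,0,0],[0,0,0]],[[0,0,0],[0,0,0]],[[0,0,0],[0,0,0]],[[0,0,0],[0,0,0]],[[0,0,0],[0,0,0]],[[0,0,0],[0,0,0]],[[0,0,0],[0,0,0]]], "fingers": 0, "newtons": 25}}

```text
clock: 11.28
tool_pos: [0.6254, 0.1504, 0.1409]
eef_rot: [1.0, -0.001, 0.0, 0.0]
contact_force: [-0.6, 0.8, 0.3]
opening: 0.215
finger_force: 25.0
```

Emit:
{"name": "send_rows", "arguments": {"targets": [[[0,0,-0.02],[0,0,0]],[[0,0,-0.06],[0,0,0]],[[0,0,-0.11],[0,0,0]],[[0,0,-0.17],[0,0,0]],[[0,0,-0.23],[0,0,0]],[[0,0,-0.3],[0,0,0]],[[0,0,-0.37],[0,0,0]],[[0,0,-0.44],[0,0,0]],[[0,0,-0.5],[0,0,0]],[[0,0,-0.55],[0,0,0]],[[0,0,-0.55],[0,0,0]],[[0,0,-0.55],[0,0,0]]]}}

```text
clock: 12.78
tool_pos: [0.6249, 0.1503, 0.3054]
eef_rot: [1.0, -0.001, -0.001, 0.0]
contact_force: [0.4, 0.3, -1.1]
opening: 0.217
finger_force: 25.0
```

```bash
python3 - <<'E'
from h import *; from plant import *
st=get_state();print(st["tool_pos"],R.from_quat(st["eef_rot"]).as_matrix()[:,2],st["contact_force"],st["opening"]*88)
for z in (.42,): print(move(st,(.535,-.15,.31),0),move(st,(.53,-.2367,.31),0))
E
```

```text
[0.62488131 0.15028183 0.30538977] [-1.21395181e-03 -3.51248359e-04 -9.99999201e-01] [ 0.36903836  0.31196054 -1.08035643] 19.07685023996915
(array([-0.298,  1.001, -0.015]), array([ 0.,  0., -0.])) (array([-0.315,  1.29 , -0.015]), array([ 0.,  0., -0.]))
```

Emit:
{"name": "send_rows", "arguments": {"targets": [[[-0.03,0.02,0],[0,0,0]],[[-0.08,0.08,0],[0,0,0]],[[-0.13,0.17,0],[0,0,0]],[[-0.18,0.28,0],[0,0,0]],[[-0.22,0.39,0],[0,0,0]],[[-0.25,0.5,0],[0,0,0]],[[-0.28,0.61,0],[0,0,0]],[[-0.3,0.72,0],[0,0,0]],[[-0.3,0.82,0],[0,0,0]],[[-0.3,0.9,0],[0,0,0]],[[-0.3,0.96,0],[0,0,0]],[[-0.3,0.98,0],[0,0,0]]]}}

```text
clock: 14.28
tool_pos: [0.5343, -0.1446, 0.3057]
eef_rot: [1.0, -0.002, -0.0, 0.0]
contact_force: [0.3, 1.0, -0.6]
opening: 0.219
finger_force: 25.0
```

```bash
python3 - <<'E'
from h import *; from plant import *
st=get_state();print(st["tool_pos"],move(st,(.53,-.2367,.305),0))
E
```

```text
[ 0.53434183 -0.14462335  0.30567282] (array([-0.014,  0.307,  0.002]), array([ 0.   ,  0.   , -0.001]))
```

Emit:
{"name": "send_rows", "arguments": {"targets": [[[0,0.03,0],[0,0,0]],[[-0.005,0.09,0],[0,0,0]],[[-0.01,0.17,0],[0,0,0]],[[-0.014,0.24,0],[0,0,0]],[[-0.014,0.29,0],[0,0,0]],[[-0.014,0.307,0],[0,0,0]],[[-0.014,0.307,0],[0,0,0]],[[-0.014,0.307,0],[0,0,0]],[[-0.014,0.307,0],[0,0,0]],[[-0.014,0.307,0],[0,0,0]]]}}

```text
clock: 15.52
tool_pos: [0.5307, -0.2351, 0.306]
eef_rot: [1.0, -0.0, 0.0, -0.0]
contact_force: [-0.7, -0.2, -0.5]
opening: 0.217
finger_force: 25.0
```

```bash
python3 - <<'E'
from h import *; from plant import *; import pickle
np.set_printoptions(precision=4,suppress=True)
st=get_state();o={n:snapshot(n) for n in("wrist","side","top")};pickle.dump((st,o),open("w6.pkl","wb"))
print(st["tool_pos"],R.from_quat(st["eef_rot"]).as_matrix()[:,2],st["qd"].max())
def c(n,x,y,w,h,k): return cv2.resize(o[n]["img"][y:y+h,x:x+w],None,fx=k,fy=k,interpolation=cv2.INTER_CUBIC)
a=c("wrist",230,130,160,240,2.5);b=c("side",240,250,100,150,4);print(a.shape,b.shape)
cv2.imwrite("pics/m6.png",np.hstack([a,b]))
E
```

```text
[ 0.5307 -0.2351  0.306 ] [ 0.0001  0.0001 -1.    ] 0.002436431396676139
(600, 400, 3) (600, 400, 3)
```

View pics/m6.png

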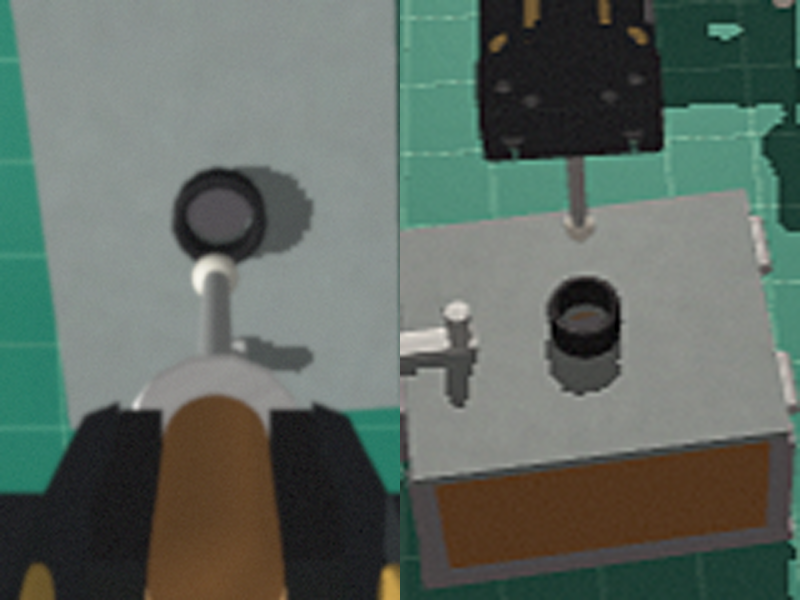

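The left (wrist) crop shows the bead at full-picture (315.6,240.8) and the port rim at about (317.6,216.4). The right (side) crop shows the bead at (284.8,306) and the rim at (286,327). Now fit these numerically.

```bash
python3 - <<'E'
from h import *; import pickle
np.set_printoptions(precision=4,suppress=True)
st,o=pickle.load(open("w6.pkl","rb"));s=o["wrist"];S=o["side"];T=wT(st,s);im=s["img"]
def ell(im,x0,y0,x1,y1,f):
    m=f(im[y0:y1,x0:x1]).astype(np.uint8);c=max(cv2.findContours(m,0,1)[0],key=cv2.contourArea)
    c=cv2.convexHull(c)+np.array([x0,y0]);return cv2.fitEllipse(c)
pe=ell(im,290,190,345,232,lambda a:a.max(2)<50);print("port w",pe)
def white(a): h=cv2.cvtColor(a,cv2.COLOR_BGR2HSV);return (h[...,2]>165)
be=ell(im,300,228,332,252,white);print("bead w",be)
hole=ell(im,308,203,332,228,lambda a:a.max(2)>62);print("hole",hole)
sb=ell(S["img"],276,298,294,312,white);print("bead s",sb)
sp=(286,327.3)
print("port",plane(ray(s,pe[0],T),.128),plane(ray(S,sp),.128),tri([ray(s,pe[0],T),ray(S,sp)]))
for b in(be[0],(315.6,240.8)): print("bead",plane(ray(s,b,T),.195),plane(ray(S,sb[0]),.195),tri([ray(s,b,T),ray(S,sb[0])]))
for n in("w1.pkl","w2.pkl"):
    t,q=pickle.load(open(n,"rb"))
    b=(290,80,362,140) if n=="w1.pkl" else (285,125,340,178)
    e=ell(q["img"],*b,lambda a:a.max(2)<50);print(n,e,plane(ray(q,e[0],wT(t,q)),.128))
E
```

```text
port w ((317.8503112792969, 216.921142578125), (35.56052017211914, 38.84587097167969), 0.5981499552726746)
bead w ((312.2916259765625, 239.7895050048828), (11.891493797302246, 15.18438720703125), 38.93317794799805)
hole ((317.80609130859375, 215.7698516845703), (21.266357421875, 25.074373245239258), 94.28572082519531)Traceback (most recent call last):
  File "<stdin>", line 11, in <module>
  File "<stdin>", line 6, in ell
cv2.error: OpenCV(4.12.0) /io/opencv/modules/imgproc/src/shapedescr.cpp:361: error: (-201:Incorrect size of input array) There should be at least 5 points to fit the ellipse in function 'fitEllipseNoDirect'
```

```bash
python3 - <<'E'
from h import *; import pickle
np.set_printoptions(precision=4,suppress=True)
st,o=pickle.load(open("w6.pkl","rb"));s=o["wrist"];S=o["side"];T=wT(st,s);im=s["img"]
def dark(im,x0,y0,x1,y1):
    m=(im[y0:y1,x0:x1].max(2)<50).astype(np.uint8);c=max(cv2.findContours(m,0,1)[0],key=cv2.contourArea)
    return cv2.fitEllipse(cv2.convexHull(c)+np.array([x0,y0]))
pe=(317.85,216.9);sp=(286,327.3);b=(316,240.6);sb=(284.75,306)
print("port",plane(ray(s,pe,T),.128),plane(ray(S,sp),.128),tri([ray(s,pe,T),ray(S,sp)]))
print("bead",plane(ray(s,b,T),.195),plane(ray(S,sb),.195),tri([ray(s,b,T),ray(S,sb)]))
for n,bx in(("w1.pkl",(290,75,362,140)),("w2.pkl",(285,125,340,178))):
    t,q=pickle.load(open(n,"rb"));e=dark(q["img"],*bx);print(n,e[0],plane(ray(q,e[0],wT(t,q)),.128))
v=np.linalg.inv(T)@[*st["tool_pos"][:2],.195,1];print("ideal bead px",s["fx"]*v[0]/v[2]+s["cx"],s["fy"]*v[1]/v[2]+s["cy"])
E
```

```text
port [ 0.5324 -0.2366  0.128 ] [ 0.5297 -0.2384  0.128 ] (array([ 0.5305, -0.2363,  0.1239]), [np.float64(0.0008733366695373879), np.float64(0.0008733366695374443)])
bead [ 0.5306 -0.2348  0.195 ] [ 0.5299 -0.2341  0.195 ] (array([ 0.5303, -0.2346,  0.1954]), [np.float64(0.0004323437936022905), np.float64(0.00043234379360207443)])
w1.pkl (328.25469970703125, 105.70870208740234) [ 0.5304 -0.2365  0.128 ]
w2.pkl (312.324462890625, 152.7949981689453) [ 0.5306 -0.2367  0.128 ]
ideal bead px 316.4313651877348 240.41934357494065
```

Emit:
{"name": "send_rows", "arguments": {"targets": [[[-0.002,0.005,0],[0,0,0]],[[-0.002,0.005,0.05],[0,0,0]],[[-0.002,0.005,0.1],[0,0,0]],[[-0.002,0.005,0.14],[0,0,0]],[[-0.002,0.005,0.16],[0,0,0]],[[-0.002,0.005,0.16],[0,0,0]],[[-0.002,0.005,0.16],[0,0,0]],[[-0.002,0.005,0.16],[0,0,0]]]}}

```text
clock: 16.68
tool_pos: [0.5303, -0.2373, 0.2584]
eef_rot: [1.0, -0.001, 0.001, 0.0]
contact_force: [0.4, 0.7, -1.1]
opening: 0.218
finger_force: 25.0
```

```bash
python3 - <<'E'
from h import *; from plant import *; import pickle
st=get_state();o={n:snapshot(n) for n in("wrist","side")};pickle.dump((st,o),open("w7.pkl","wb"))
print(st["tool_pos"],R.from_quat(st["eef_rot"]).as_matrix()[:,2],move(st,(.5302,-.2367,.1635),0))
def c(n,x,y,w,h,k): return cv2.resize(o[n]["img"][y:y+h,x:x+w],None,fx=k,fy=k,interpolation=cv2.INTER_CUBIC)
cv2.imwrite("pics/m7.png",np.hstack([c("wrist",270,200,80,120,5),c("side",255,285,67,100,6)]))
E
```

```text
[ 0.53032103 -0.23725121  0.25842022] [ 1.02267160e-03 -4.71515528e-04 -9.99999366e-01] (array([-0.001, -0.002,  0.316]), array([ 0., -0., -0.]))
```

View pics/m7.png

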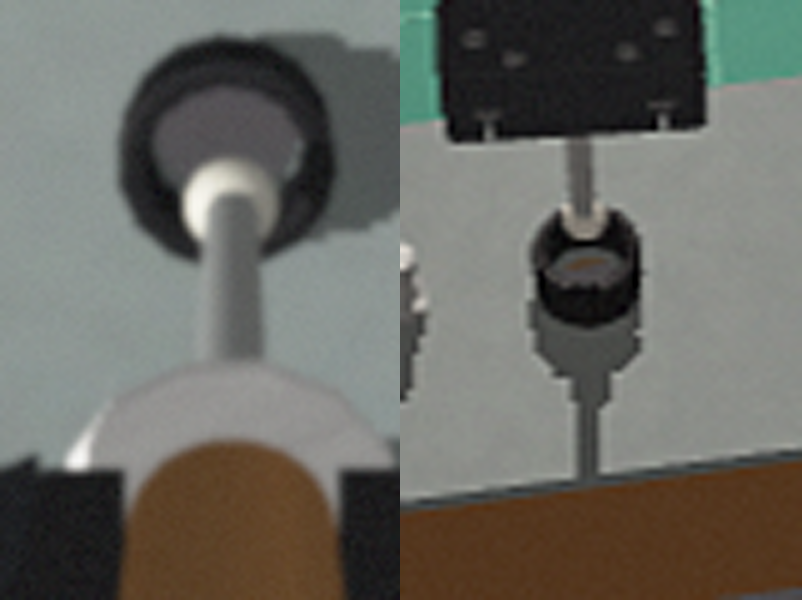

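The wrist crop shows the bead (230,200) against port centre column 227. The side crop shows bead column 584 against port 585.5. It is centred within about 0.5 mm in both, so I lower it.

Emit:
{"name": "send_rows", "arguments": {"targets": [[[-0.001,-0.001,0.03],[0,0,0]],[[-0.001,-0.001,0.06],[0,0,0]],[[-0.001,-0.001,0.09],[0,0,0]],[[-0.001,-0.001,0.12],[0,0,0]],[[-0.001,-0.001,0.15],[0,0,0]],[[-0.001,-0.001,0.18],[0,0,0]],[[-0.001,-0.001,0.21],[0,0,0]],[[-0.001,-0.001,0.24],[0,0,0]],[[-0.001,-0.001,0.27],[0,0,0]],[[-0.001,-0.001,0.3],[0,0,0]],[[-0.001,-0.001,0.316],[0,0,0]],[[-0.001,-0.001,0.316],[0,0,0]]]}}

```text
clock: 18.27
tool_pos: [0.5295, -0.2367, 0.1628]
eef_rot: [1.0, -0.001, -0.0, -0.0]
contact_force: [0.4, -0.1, -1.5]
opening: 0.22
finger_force: 25.0
```

Emit:
{"name": "send_rows", "arguments": {"targets": [[[0,0,0],[0,0,0]],[[0,0,0],[0,0,0]],[[0,0,0],[0,0,0]],[[0,0,0],[0,0,0]]]}}

```text
clock: 18.77
tool_pos: [0.5298, -0.2368, 0.1632]
eef_rot: [1.0, -0.001, 0.0, 0.0]
contact_force: [0.3, 0.3, -0.7]
opening: 0.212
finger_force: 25.0
```

```bash
python3 - <<'E'
from h import *; from plant import *
st=get_state();o={n:snapshot(n) for n in("wrist","side")}
print(st["tool_pos"],R.from_quat(st["eef_rot"]).as_matrix()[:,2],st["contact_force"],st["moment"],st["opening"],st["qd"].round(4))
def c(n,x,y,w,h,k): return cv2.resize(o[n]["img"][y:y+h,x:x+w],None,fx=k,fy=k,interpolation=cv2.INTER_CUBIC)
cv2.imwrite("pics/m8.png",np.hstack([c("wrist",265,200,100,150,4),c("side",220,260,133,200,3)]))
E
```

```text
[ 0.5297747  -0.23682176  0.16324233] [ 2.13624513e-04 -1.17224458e-04 -9.99999970e-01] [ 0.29558312  0.33477448 -0.65729396] [0.01372443 0.05229756 0.03429526] 0.21243819380432505 [ 0.0005  0.0003 -0.0003  0.0002 -0.0013 -0.0012 -0.0004]
```

View pics/m8.png

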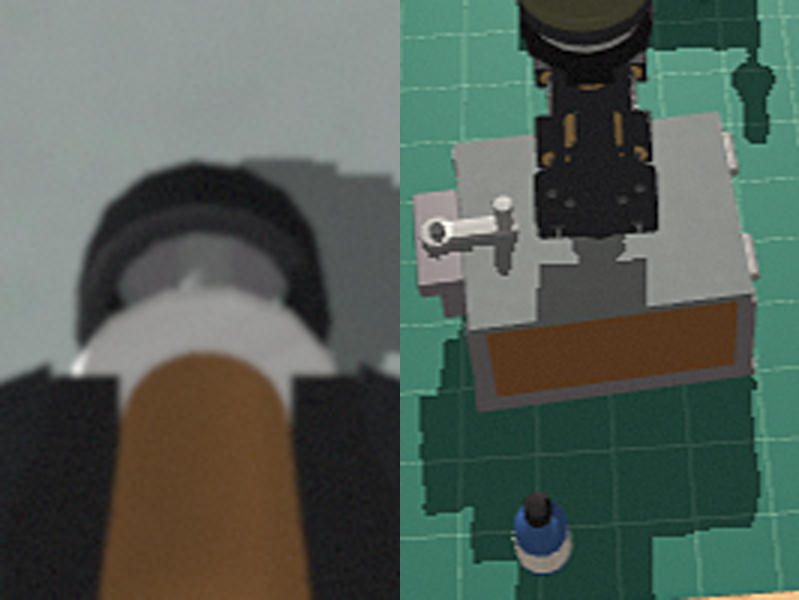

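The stem hangs in the port with its flange and the rim on the same column (204). The lid is shut, the button lies across it, and no contact force shows. I'm handing in.

```bash
python3 -c "
from plant import *
print(finish_job())"
```

```text
the job is handed in; nothing more can be done
None
```

I handed the job in at about 19 s: the turnbutton is at its stop across the shut lid, and the round-handled stem is held upright, still and centred in the port to about 1 mm. Its bead is at about 52 mm, roughly halfway between lid and floor (worked out from the gripper pose, not seen inside the box), and no contact showed while lowering it.

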